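Unpile the sharpening kit and set it out

ROBOT

A 6-joint arm with a two-finger parallel gripper is mounted at the origin on a cart in front of the work surface, level with it; the furniture and walls round the work are solid. World frame = base frame: x ahead of the robot, y to its left, z up, the work surface at z = 0. Lengths are in m, angles in degrees, forces in N, time in s.
With the tool pointing down it reaches from about 0.375 to 0.9 m from the base axis. Payload 3.1 kg.
Tool frame: the origin (TCP) lies where the fingers leave the gripper's body, on its centre line; the fingertips stand 70 mm ahead of it and the grasp point (between the pads) lies 51 mm ahead of it; z points along the fingers, y is the line along which they close (so a half turn about z gives the same grasp; the last joint's range is limited). The gripper opens to 87 mm and grips with 3 to 60 N. Pads are 19 mm wide; open, the fingers measure 117 mm over their backs; the gripper's body (75 mm by 190 mm) begins 51 mm behind the grasp point.
Start: joints at [-87.462, 30.224, 82.088, -0, 67.689, -10.227], TCP at [0.138, -0.61, 0.292] pointing down, gripper open.
Joint ranges: [-176.69, 176.69], [-43.24, 126.21], [12.49, 139.97], [-82, 262], [0, 151.66], [-163.58, 163.58]. Speed limits (degrees/s): [159.86, 159.86, 180, 180, 180, 180].

INTERFACE

Orientations are given as a 3x3 rotation matrix whose columns are the frame's x, y, z axes.
In Python, from rig import readout, capture, calibration, bot, look_for gives the robot as it stands. The module is installed in compiled form; this text tells all that it offers.
- The arm moves only by the shell command python3 -m pendant 'ROWS'. ROWS is JSON, a list of rows, each a list of 7 numbers: the shift along the tool's x, y, z normalised to -1 to 1, where 1 is 200 mm, then the turn, a rotation vector about the tool's x, y, z normalised to -1 to 1, where 1 is 180 degrees, then the closure, from -1 (fully open) to 1 (shut). In form: [[dx, dy, dz, ax, ay, az, grip], ...]. A call has 1 to 8 rows; each row is the pose to reach, as a shift and turn from the pose commanded when the call began, along the tool's axes at that moment, turning the shorter way round; what a row does not reach only later rows make up. A row lasts 1/10 s, in which the tool goes at most 50 mm and 8.59 degrees, less where a joint would pass 70% of its speed; a pose out of reach is approached as far as the arm can. A call with a number of a shift or a turn outside -1 to 1 is refused whole. A call with a gripper value outside its range is refused whole. The fingers move at their own pace and stop on an object; the grip force is fixed at half the most. Time passes only in rows, so rows that repeat a pose let the fingers close. It gives the time, the measured TCP pose, the force, the opening and the grip force at its end, in the units of the state.
- readout.read_state(): the state, without advancing time (a new reading comes with each control period).
- capture(name): name is "scene" or "top"; returns (picture, depth): 480x640x3 uint8, red, green, blue; 480x640 float32, m along the optical axis (not along the pixel's ray), 0 where there is no reading.
- calibration(name): a dict with "mtx" (3x3 intrinsics, pixels), "T" (4x4, takes a point from camera to world coordinates). Camera axes: x right, y down, z forward; pixel columns grow to the right and rows downward; lengths in m; the calibration is good to about 2 mm. A picture is of the moment at which its call begins. calibration takes no time and is no camera call.
- bot.hand_in(): hands the job in; it is judged then, once.
Trained networks look in the newest picture that a camera, given by its name, has taken for a name from the list of things; names that differ only in an ending like _2 or _b are one class to them, and where a whole thing is asked for, a point or a joint stands for the part that bears it (a point fixed in the world has none). Each returns a list of dicts, best first, with "conf" (0 to 1); they miss things now and then, are a little off and sometimes report something else, mostly with a low value. They report only what shows in the picture. A call takes as long as a camera call. They do not tell look-alikes from the thing itself.
- look_for(thing, camera): "extent" ([left, top, right, bottom] in pixels, round what is visible of it).
The state is a dict: "time_s": time; "joint_positions": joint angles; "qvel": joint speeds; "tau": joint torques, N m; "position": TCP position; "tcp_rot": TCP orientation; "force": force on the tool from outside, world axes, zero at the start; "moment": the same for the moment, N m; "opening": opening from 0.0 (shut) to 1.0 (fully open); "grasp_force": force on a finger pad.
Only numpy, scipy, OpenCV 4.12 (cv2) and the standard library are available. Lean on these libraries where they do the work, as an engineer would, in place of code of your own. Each camera call takes 0.05 s, during which the arm holds its last target. There are 200 camera calls.

TASK

Take the pile of sharpening things apart and set each on its own place: the brass bar lying flat in the larger compartment of the parts tray, the green grinding wheel dish up on the middle of the wheel stand, the paste tin upright in the middle of the round cork mat, and the oil stone flat on the middle of its wooden board, squarely between the two cleats. Leave the loupe and the felt wheel where they are.

Things in the scene. Friction and masses are not known exactly. Their poses are not given: they have to be found in the camera images.
- stone_mid (a point): dark grey oil stone, a block 155 x 66 x 26 mm, about 0.5 kg, loose, lying flat on the table at the bottom of the pile. Point: centre of the block, 13 mm above its underside; x along its 155 mm length, y across its 66 mm width, z up. Once clear it can be lifted across the 66 mm width.
- tin_mid (a point): round white paste tin with a red label on its closed lid, 56 mm across, 22 mm high, about 60 g, loose, standing on the stone, up to 35 mm from the stone's middle along its length. Point: centre, half-way up (11 mm above its underside, 10.5 mm below the face the wheel lies on); z up. Round: its yaw means nothing.
- wheel_mid (a point): green dished grinding wheel, 45 mm across, 12 mm high, about 30 g, loose, lying on the tin with its dish up. Point: centre, half-way up (6 mm above its underside); z up. Round: its yaw means nothing.
- bar_mid (a point): square brass bar, 12 x 52 x 12 mm, about 65 g, loose, lying across the wheel on top of the pile. Point: centre of the bar (6 mm above its underside); y along its 52 mm length, x across, z up.
- board_top (a point): stone board: pale wooden board 188 x 90 mm, 10 mm thick, with a black rubber inlay, fixed. At each end stands a cleat 8 mm thick and 9 mm high across the board; 172 mm is free between the cleats; the long sides are open. Point: middle of the top face, between the cleats; x along the board, y across, z up.
- tray_large (a point): wooden parts tray, 100 x 150 mm, walls 28 mm high and 7 mm thick, fixed, parted into a larger and a smaller compartment by a cross wall 5 mm thick whose top is 24 mm above the table. Point: middle of the floor (4 mm above the table) of the larger compartment, which is 86 mm along x and 83 mm along y inside; the cross wall is on its -y side; z up.
- mat_top (a point): round cork mat in a dark wooden rim, 92 mm across, 6 mm high, flat on top, fixed. Point: middle of its top face; z up.
- stand_top (a point): wheel stand: small aluminium pedestal, foot 64 mm across, its round flat top 40 mm across with a blue pad, 25 mm above the table, fixed. Point: middle of the top face; z up.
- loupe_mid (a point): black eye loupe, 38 mm across, 32 mm high, loose, standing about 80 mm beside the wheel stand; to be left alone. Point: centre, half-way up (16 mm); z up.
- felt_mid (a point): white felt polishing wheel, 40 mm across, 12 mm high, loose, lying about 80 mm beside the cork mat; to be left alone. Point: centre, half-way up (6 mm); z up.
Mind the look-alikes: they are no part of the job. Leave any red look-alike of the part that bears bar_mid alone. What is shaped like the part that bears wheel_mid but purple is not meant.

How it is judged (in metres and radians):
At the end, for the whole second after the job is handed in: All released and at rest: bar flat on the larger compartment's floor; wheel flat, dish up, on the stand within 10 mm of its middle; tin upright within 15 mm of the mat's middle; stone flat on the board, within 12 mm along and 13 mm across of its middle, aligned within 0.15 rad (x of stone_mid in the frame of board_top between -0.012 and 0.012 m and y of stone_mid in the frame of board_top between -0.013 and 0.013 m and z of stone_mid in the frame of board_top between 0.01 and 0.016 m and angle between the x axis of stone_mid and the x axis of board_top, either way round below 0.15 rad and horizontal distance between tin_mid and mat_top below 0.015 m and angle between each of tin_mid, wheel_mid's own z axis and vertical below 0.1 rad and z of tin_mid in the frame of mat_top between 0.008 and 0.014 m and horizontal distance between wheel_mid and stand_top below 0.01 m and z of wheel_mid in the frame of stand_top between 0.003 and 0.009 m and x of bar_mid in the frame of tray_large between -0.043 and 0.043 m and y of bar_mid in the frame of tray_large between -0.0415 and 0.0415 m and z of bar_mid in the frame of tray_large between 0.003 and 0.01 m and linear speed of each of stone, tin, wheel, bar below 0.02 m/s); the robot touches nothing.
It fails at once if the loupe was knocked out of its place or over (distance of loupe_mid from where it was at the start of the episode above 0.025 m or angle between loupe_mid's own z axis and vertical above 0.5 rad).
It fails at once if the felt wheel was knocked out of its place or over (distance of felt_mid from where it was at the start of the episode above 0.025 m or angle between felt_mid's own z axis and vertical above 0.5 rad).
It also fails if it takes over 109 s, if anything falls off the work surface, if the arm or the gripper's body presses on something with over 40 N, if the wrist force passes 120 N, or if a joint passes its speed limit or range.

## Working session

There is one attempt and no reset: what is moved stays moved. The work goes in short steps, Python scripts to look and compute and a shell command to move; the robot and the scene stay as the last step left them, time stands still between calls to the robot, and variables do not carry over. Pictures are saved under pics/ and viewed, at most 14 in all, crops included, and the job is handed in when it is done.

```bash
mkdir -p pics
cat > h.py <<'E'
import numpy as np,cv2
from rig import readout,capture,calibration,bot,look_for
def cloud(cam,d):
    c=calibration(cam);K=np.array(c["mtx"]);T=np.array(c["T"])
    v,u=np.mgrid[:480,:640]
    P=np.stack([(u-K[0,2])/K[0,0]*d,(v-K[1,2])/K[1,1]*d,d],-1)@T[:3,:3].T+T[:3,3]
    P[d<=0]=np.nan
    return P
E
python3 - <<'E'
from h import *
s=readout.read_state();print({k:np.round(v,3).tolist() for k,v in s.items()})
for c in("scene","top"):
    p,d=capture(c);cv2.imwrite(f"pics/{c}0.png",p[...,::-1]);np.save(f"{c}0.npy",cloud(c,d));
    print(c,np.round(calibration(c)["T"],3).tolist(),np.round(calibration(c)["mtx"],1).tolist())
    for t in "stone_mid tin_mid wheel_mid bar_mid board_top tray_large mat_top stand_top loupe_mid felt_mid".split():
        print(t,[(np.round(r["extent"]).astype(int).tolist(),round(r["conf"],2)) for r in look_for(t,c)][:3])
E
```

```text
{'time_s': 0.0, 'joint_positions': [-87.463, 30.28, 82.156, -0.001, 67.689, -10.228], 'qvel': [-0.003, 0.048, -0.015, 0.015, 0.068, -0.076], 'tau': [0.0, -44.004, -17.659, 0.063, 0.058, -0.0], 'position': [0.138, -0.609, 0.291], 'tcp_rot': [[0.975, 0.221, -0.0], [0.221, -0.975, 0.002], [0.0, -0.002, -1.0]], 'force': [0.259, 0.157, -0.08], 'moment': [0.009, 0.028, 0.039], 'grasp_force': 0.0, 'opening': 0.999}
scene [[-0.877, -0.371, 0.305, 0.12], [-0.48, 0.683, -0.55, 0.797], [-0.004, -0.629, -0.778, 1.18], [0.0, 0.0, 0.0, 1.0]] [[605.8, 0.0, 323.4], [0.0, 605.8, 241.3], [0.0, 0.0, 1.0]]
stone_mid [([280, 194, 344, 242], 0.79)]
tin_mid [([314, 208, 335, 226], 0.76)]
wheel_mid [([271, 239, 288, 256], 0.48), ([314, 204, 327, 218], 0.45)]
bar_mid [([302, 249, 316, 263], 0.53)]
board_top [([355, 194, 432, 246], 0.83), ([311, 203, 332, 218], 0.63)]
tray_large [([232, 254, 297, 325], 0.82)]
mat_top [([286, 349, 330, 387], 0.86)]
stand_top []
loupe_mid [([320, 287, 340, 311], 0.61)]
felt_mid [([317, 329, 336, 345], 0.73)]
top [[0.013, -0.993, 0.115, 0.424], [-1.0, -0.012, 0.003, 0.018], [-0.002, -0.115, -0.993, 1.147], [0.0, 0.0, 0.0, 1.0]] [[583.5, 0.0, 325.0], [0.0, 583.5, 247.3], [0.0, 0.0, 1.0]]
stone_mid [([361, 162, 406, 241], 0.76)]
tin_mid [([373, 200, 394, 228], 0.74), ([367, 206, 391, 229], 0.6)]
wheel_mid [([312, 174, 335, 198], 0.97), ([371, 201, 394, 226], 0.84)]
bar_mid [([316, 224, 340, 235], 0.67), ([378, 197, 392, 226], 0.47)]
board_top [([405, 247, 460, 348], 0.83)]
tray_large [([217, 174, 296, 238], 0.96)]
mat_top [([169, 278, 214, 327], 0.79)]
stand_top [([294, 281, 334, 313], 0.59), ([218, 293, 244, 313], 0.42)]
loupe_mid [([266, 269, 284, 289], 0.56)]
felt_mid [([220, 293, 242, 314], 0.9), ([372, 202, 392, 223], 0.49)]
```

View pics/top0.png

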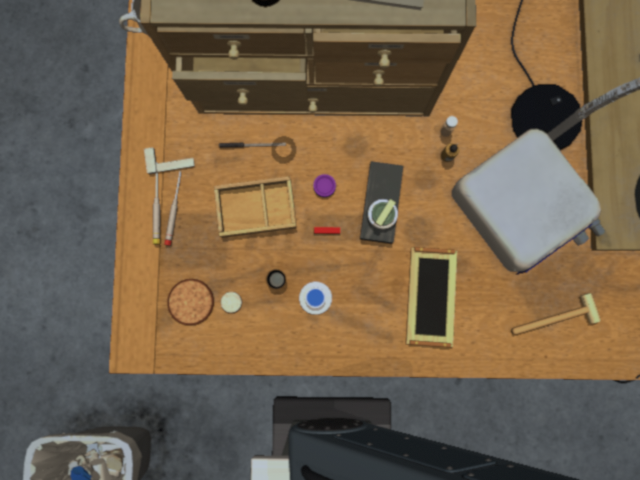

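View pics/scene0.png

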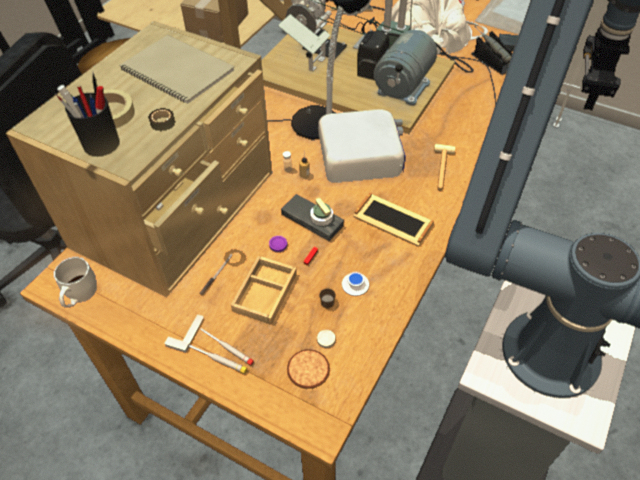

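Candidates: bars are red (327,231), a look-alike, and pale brass (385,213) on the pile. Wheels are purple (324,186), a look-alike, and green (383,213) on the pile. White discs are the felt wheel (231,302) and the tin (383,213) under the wheel. I choose the pile stack and will check it in a crop.

Run:
```python
from h import *
P=np.load("top0.npy");im=cv2.imread("pics/top0.png")
a=cv2.resize(im[155:250,345:425],None,fx=5,fy=5,interpolation=cv2.INTER_CUBIC)
b=cv2.resize(im[265:345,160:340],None,fx=2.2,fy=2.2,interpolation=cv2.INTER_CUBIC)
out=np.zeros((475,800,3),np.uint8);out[:a.shape[0],:a.shape[1]]=a;out[:b.shape[0],400:400+b.shape[1]]=b;cv2.imwrite("pics/crop0.png",out)
def reg(n,box,zlo,zhi):
    l,t,r,b=box;Q=P[t:b,l:r].reshape(-1,3);Q=Q[np.isfinite(Q[:,2])];Q=Q[(Q[:,2]>zlo)&(Q[:,2]<zhi)]
    if len(Q)<5: print(n,len(Q));return
    (c,s,ang)=cv2.minAreaRect(Q[:,:2].astype(np.float32)*1000)
    print(n,len(Q),"mean",Q.mean(0).round(4),"zmed",np.median(Q[:,2]).round(4),"rect",np.round(c,1),np.round(s,1),round(ang,1))
reg("table",(340,240,400,330),-.05,.05)
reg("stone",(355,155,412,248),.020,.034)
reg("tin",(360,190,405,235),.042,.053)
reg("wheel",(360,190,405,235),.053,.0645)
reg("bar",(360,190,405,235),.066,.09)
reg("board",(400,240,465,355),.006,.014)
reg("cleat",(400,240,465,355),.015,.03)
reg("traywall",(210,170,300,242),.018,.04)
reg("mat",(162,272,218,332),.003,.012)
reg("stand",(294,280,336,316),.020,.04)
reg("loupe",(262,265,290,293),.02,.05)
reg("felt",(217,288,245,317),.008,.02)
```

```text
table 5377 mean [ 4.844e-01 -6.710e-02 -1.000e-04] zmed -0.0003 rect [485.2 -67.7] [175.9 117.4] 0.5
stone 1936 mean [ 0.6529 -0.0867  0.0257] zmed 0.0256 rect [645.6 -87.6] [ 66.2 156. ] 82.8
tin 212 mean [ 0.6144 -0.0833  0.0471] zmed 0.0471 rect [616.9 -87.1] [54.1 55.3] 88.7
wheel 291 mean [ 0.6164 -0.0862  0.0576] zmed 0.0576 rect [615.1 -86.5] [43.1 45.4] 43.5
bar 179 mean [ 0.6151 -0.0895  0.0713] zmed 0.0715 rect [615.4 -89.6] [11.9 51.6] 58.6
board 3861 mean [ 0.4614 -0.1858  0.01  ] zmed 0.01 rect [ 468.5 -190.2] [204.1 107.4] 0.3
cleat 375 mean [ 0.4597 -0.1856  0.0184] zmed 0.0182 rect [ 462.  -185.2] [ 83.8 188.8] 85.5
traywall 1122 mean [0.6331 0.1601 0.0264] zmed 0.0268 rect [633.2 160.8] [101.  150.4] 8.0
mat 1563 mean [0.4463 0.2836 0.0058] zmed 0.0056 rect [447.6 284.1] [112.8 107.7] 0.7
stand 328 mean [0.4565 0.0401 0.0248] zmed 0.025 rect [456.7  40.1] [36.5 36.5] 0.7
loupe 103 mean [0.4926 0.1172 0.0282] zmed 0.0293 rect [491.6 115.2] [36.5 36.6] 1.5
felt 316 mean [0.4463 0.2035 0.0117] zmed 0.0115 rect [446.5 203.9] [39.  38.2] 51.4
```

View pics/crop0.png

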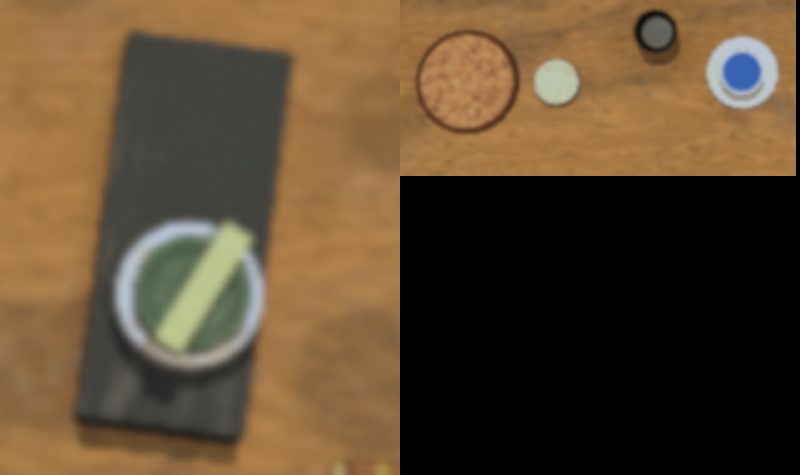

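The crop confirms the pile: pale brass bar on the green dished wheel, on the white tin, on the dark stone. All the measured sizes match the given ones. Next I write a move calculator and start.

```bash
cat >> h.py <<'E'
def go(x,y,z,th,cur=None):
    s=readout.read_state();p=np.array(s["position"]);R=np.array(s["tcp_rot"])
    if cur is None: cur=np.degrees(np.arctan2(R[1,0],R[0,0]))
    d=R.T@(np.array([x,y,z])-p)/.2
    a=(th-cur+180)%360-180
    print("t",round(s["time_s"],2),"p",p.round(4),"th",round(cur,2),"z",R[:,2].round(4),"| shift",d.round(4),"az",round(-a/180,4),"norm mm",round(np.linalg.norm(d)*200),"open",round(s["opening"],3),"gf",round(s["grasp_force"],1),"F",np.round(s["force"],1))
if __name__=="__main__":
    import sys;go(*map(float,sys.argv[1:]))
E
python3 - <<'E'
from h import *
P=np.load("top0.npy")
for n,(l,t,r,b) in dict(case=(455,130,605,270),cab=(180,60,440,112),mat=(165,274,218,331)).items():
    Q=P[t:b,l:r].reshape(-1,3);Q=Q[Q[:,2]>(.0035 if n=="mat" else .03)];print(n,np.nanpercentile(Q,[1,50,99],axis=0).round(3).tolist())
go(.38,-.35,.30,-10)
go(.615,-.0896,.20,-31.4)
E
```

```text
case [[0.521, -0.515, 0.034], [0.642, -0.362, 0.087], [0.775, -0.232, 0.093]]
cab [[0.791, -0.174, 0.033], [0.827, 0.047, 0.18], [0.864, 0.262, 0.286]]
mat [[0.403, 0.24, 0.004], [0.446, 0.284, 0.006], [0.49, 0.326, 0.011]]
t 1.1 p [ 0.1381 -0.6095  0.2922] th 12.76 z [ 0.  0. -1.] | shift [ 1.4662 -0.9984 -0.0388] az 0.1265 norm mm 355 open 0.998 gf 0.0 F [-0.8  0.7 -0.3]
t 1.1 p [ 0.1381 -0.6095  0.2922] th 12.76 z [ 0.  0. -1.] | shift [ 2.8998 -2.0086  0.4613] az 0.2454 norm mm 712 open 0.998 gf 0.0 F [-0.8  0.7 -0.3]
```

```bash
r='[0.97,-0.67,0,0,0,0,-1]'
python3 -m pendant '[[0.97,-0.67,0,0,0,0,-1],[0.97,-0.67,0,0,0,0,-1],[0.97,-0.67,0,0,0,0,-1],[0.97,-0.67,0,0,0,0,-1],[0.97,-0.67,0,0,0,0,-1],[0.97,-0.67,0,0,0,0,-1],[0.97,-0.67,0,0,0,0,-1]]'
python3 -m pendant '[[0.97,-0.67,0,0,0,0,-1],[0.97,-0.67,0,0,0,0,-1],[0.97,-0.67,0,0,0,0,-1],[0.97,-0.67,0,0,0,0,-1],[0.97,-0.67,0,0,0,0,-1],[0.97,-0.67,0,0,0,0,-1],[0.97,-0.67,0,0,0,0,-1]]'
python3 -m pendant '[[0.96,-0.67,0,0,0,0.245,-1],[0.96,-0.67,0,0,0,0.245,-1],[0.96,-0.67,0,0,0,0.245,-1],[0.96,-0.67,0,0,0,0.245,-1],[0.96,-0.67,0,0,0,0.245,-1],[0.96,-0.67,0,0,0,0.245,-1],[0.96,-0.67,0,0,0,0.245,-1],[0.96,-0.67,0,0,0,0.245,-1]]'
python3 h.py .6152 -.0896 .1325 -31.4
```

```text
time_s: 1.8
position: [0.2983, -0.4357, 0.2926]
tcp_rot: [[0.975, 0.223, -0.0], [0.223, -0.975, -0.001], [-0.0, 0.001, -1.0]]
force: [0.6, -0.0, 0.7]
opening: 0.999
grasp_force: 0.0
time_s: 2.5
position: [0.4575, -0.2634, 0.2922]
tcp_rot: [[0.975, 0.222, 0.0], [0.222, -0.975, -0.001], [-0.0, 0.001, -1.0]]
force: [-0.5, -0.7, 0.4]
opening: 0.997
grasp_force: 0.0
time_s: 3.3
position: [0.6144, -0.0915, 0.2919]
tcp_rot: [[0.854, -0.521, -0.001], [-0.521, -0.854, -0.0], [-0.001, 0.001, -1.0]]
force: [-0.0, 0.2, 0.0]
opening: 0.998
grasp_force: 0.0
t 3.3 p [ 0.6144 -0.0915  0.2919] th -31.38 z [-9.e-04 -5.e-04 -1.e+00] | shift [-0.001  -0.0108  0.7971] az 0.0001 norm mm 159 open 0.998 gf 0.0 F [-0.   0.2  0. ]
```

```bash
python3 -m pendant '[[0,-0.01,0.25,0,0,0,0.3],[0,-0.01,0.5,0,0,0,0.3],[0,-0.01,0.7,0,0,0,0.3],[0,-0.01,0.7,0,0,0,0.3],[0,-0.01,0.7,0,0,0,0.3],[0,-0.01,0.76,0,0,0,0.3],[0,-0.01,0.797,0,0,0,0.3],[0,-0.01,0.797,0,0,0,0.3]]'
python3 h.py .6152 -.0896 .1325 -31.4
python3 -m pendant '[[0,0,0,0,0,0,1],[0,0,0,0,0,0,1],[0,0,0,0,0,0,1],[0,0,0,0,0,0,1],[0,0,0,0,0,0,1],[0,0,0,0,0,0,1]]'
python3 -m pendant '[[0,0,-0.05,0,0,0,1],[0,0,-0.15,0,0,0,1],[0,0,-0.35,0,0,0,1],[0,0,-0.5,0,0,0,1],[0,0,-0.5,0,0,0,1]]'
python3 h.py .6295 .187 .22 8
```

```text
time_s: 4.1
position: [0.6159, -0.0877, 0.1332]
tcp_rot: [[0.854, -0.52, 0.0], [-0.52, -0.854, -0.0], [0.0, -0.0, -1.0]]
force: [-0.3, -0.1, 0.8]
opening: 0.385
grasp_force: 0.0
t 4.1 p [ 0.6159 -0.0877  0.1332] th -31.33 z [ 3.e-04 -1.e-04 -1.e+00] | shift [0.0018 0.0101 0.0035] az 0.0004 norm mm 2 open 0.385 gf 0.0 F [-0.3 -0.1  0.8]
time_s: 4.7
position: [0.6163, -0.0876, 0.1333]
tcp_rot: [[0.854, -0.52, 0.001], [-0.52, -0.854, -0.0], [0.001, -0.0, -1.0]]
force: [-0.6, -0.8, 3.1]
opening: 0.133
grasp_force: 30.0
time_s: 5.2
position: [0.6186, -0.0883, 0.2382]
tcp_rot: [[0.854, -0.52, 0.01], [-0.52, -0.854, -0.003], [0.01, -0.002, -1.0]]
force: [-0.2, 0.1, -0.2]
opening: 0.132
grasp_force: 30.0
t 5.2 p [ 0.6186 -0.0883  0.2382] th -31.33 z [ 0.01   -0.0033 -0.9999] | shift [-0.6702 -1.204   0.0868] az -0.2185 norm mm 276 open 0.132 gf 30.0 F [-0.2  0.1 -0.2]
```

```bash
python3 -m pendant '[[-0.15,-0.2,0,0,0,0,1],[-0.25,-0.4,0,0,0,0,1],[-0.335,-0.6,0,0,0,0,1],[-0.335,-0.6,0,0,0,0,1],[-0.335,-0.6,0,0,0,0,1]]'
python3 -m pendant '[[-0.15,-0.2,0,0,0,-0.05,1],[-0.25,-0.4,0,0,0,-0.1,1],[-0.335,-0.6,0.08,0,0,-0.15,1],[-0.335,-0.6,0.08,0,0,-0.2185,1],[-0.335,-0.6,0.08,0,0,-0.2185,1],[-0.335,-0.6,0.08,0,0,-0.2185,1],[-0.335,-0.6,0.08,0,0,-0.2185,1]]'
python3 h.py .6295 .187 .078 8
python3 - <<'E'
from h import *
p,d=capture("top");P=cloud("top",d)
q,e=capture("scene")
o=np.zeros((480,640,3),np.uint8);o=np.hstack([cv2.resize(p[150:330,210:420],(400,343)),cv2.resize(q[190:340,220:395],(400,343))])
cv2.imwrite("pics/a1.png",o[...,::-1])
E
```

```text
time_s: 5.7
position: [0.6206, 0.0509, 0.232]
tcp_rot: [[0.856, -0.518, -0.002], [-0.518, -0.856, -0.0], [-0.001, 0.001, -1.0]]
force: [-0.4, -0.6, 0.2]
opening: 0.135
grasp_force: 30.0
time_s: 6.4
position: [0.6265, 0.1856, 0.2165]
tcp_rot: [[0.991, 0.135, -0.001], [0.135, -0.991, -0.0], [-0.001, 0.0, -1.0]]
force: [0.1, 0.2, -0.4]
opening: 0.129
grasp_force: 30.0
t 6.4 p [0.6265 0.1856 0.2165] th 7.78 z [-8.e-04 -4.e-04 -1.e+00] | shift [ 0.0164 -0.0049  0.6924] az -0.0012 norm mm 139 open 0.129 gf 30.0 F [ 0.1  0.2 -0.4]
```

View pics/a1.png

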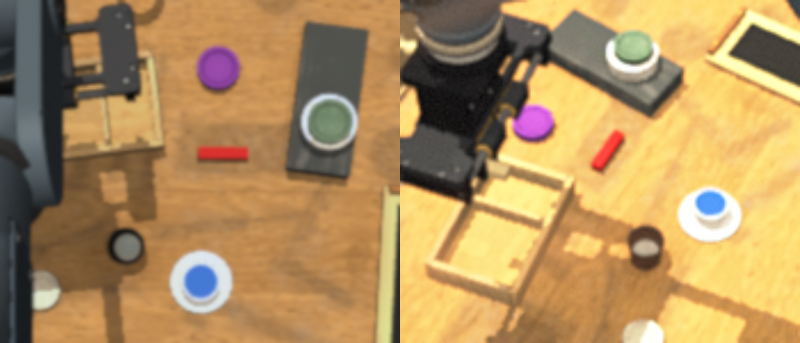

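The wheel sits undisturbed on the tin at (330,122) in the left half of the crop, and the bar is in the fingers above the tray. Now I lower and release it.

```bash
python3 -m pendant '[[0.015,-0.005,0.15,0,0,0,1],[0.015,-0.005,0.3,0,0,0,1],[0.015,-0.005,0.45,0,0,0,1],[0.015,-0.005,0.6,0,0,0,1],[0.015,-0.005,0.65,0,0,0,1],[0.015,-0.005,0.685,0,0,0,1],[0.015,-0.005,0.685,0,0,0,1]]'
python3 h.py .6295 .187 .078 8
python3 -m pendant '[[0,0,0,0,0,0,0.4],[0,0,0,0,0,0,0.4],[0,0,0,0,0,0,0.4],[0,0,-0.1,0,0,0,0.4],[0,0,-0.3,0,0,0,0.4],[0,0,-0.5,0,0,0,0],[0,0,-0.6,0,0,0,-0.5],[0,0,-0.6,0,0,0,-0.5]]'
python3 h.py .6155 -.0868 .21 65
```

```text
time_s: 7.2
position: [0.6294, 0.1882, 0.0798]
tcp_rot: [[0.99, 0.138, -0.0], [0.138, -0.99, -0.0], [-0.0, 0.0, -1.0]]
force: [-1.0, 0.5, -0.5]
opening: 0.134
grasp_force: 30.0
t 7.2 p [0.6294 0.1882 0.0798] th 7.96 z [-0. -0. -1.] | shift [-0.0005  0.0062  0.0092] az -0.0002 norm mm 2 open 0.134 gf 30.0 F [-1.   0.5 -0.5]
time_s: 8.0
position: [0.6316, 0.189, 0.2048]
tcp_rot: [[0.99, 0.139, 0.01], [0.139, -0.99, 0.001], [0.01, 0.0, -1.0]]
force: [0.1, -0.1, 0.1]
opening: 0.49
grasp_force: 0.0
t 8.0 p [0.6316 0.189  0.2048] th 8.01 z [ 0.0097  0.0012 -1.    ] | shift [-0.2713  1.3542 -0.0283] az -0.3166 norm mm 276 open 0.49 gf 0.0 F [ 0.1 -0.1  0.1]
```

```bash
cat >> h.py <<'E'
def reg(P,n,box,zlo,zhi):
    l,t,r,b=box;Q=P[t:b,l:r].reshape(-1,3);Q=Q[np.isfinite(Q[:,2])];Q=Q[(Q[:,2]>zlo)&(Q[:,2]<zhi)]
    if len(Q)<5: print(n,len(Q));return
    (c,s,ang)=cv2.minAreaRect(Q[:,:2].astype(np.float32)*1000)
    print(n,len(Q),"mean",Q.mean(0).round(4),"zmed",np.median(Q[:,2]).round(4),"rect",np.round(c,1),np.round(s,1),round(ang,1))
E
python3 - <<'E'
from h import *
p,d=capture("top");P=cloud("top",d);q,e=capture("scene")
reg(P,"tin",(360,190,405,235),.042,.053)
reg(P,"wheel",(360,190,405,235),.053,.0645)
reg(P,"stone",(355,155,412,248),.020,.034)
o=np.hstack([cv2.resize(p[150:330,210:420],(400,343)),cv2.resize(q[190:340,220:395],(400,343))])
cv2.imwrite("pics/a2.png",o[...,::-1])
E
python3 -m pendant '[[-0.05,0.2,0,0,0,0,-1],[-0.1,0.4,0,0,0,0,-1],[-0.135,0.6,0,0,0,0,-1],[-0.135,0.68,0,0,0,0,-1],[-0.135,0.68,0,0,0,0,-1]]'
python3 -m pendant '[[-0.05,0.2,0,0,0,-0.04,-1],[-0.1,0.4,0,0,0,-0.08,-1],[-0.136,0.6,0,0,0,-0.12,-1],[-0.136,0.675,0,0,0,-0.17,-1],[-0.136,0.675,0,0,0,-0.22,-1],[-0.136,0.675,0,0,0,-0.27,-1],[-0.136,0.675,0,0,0,-0.3165,-1],[-0.136,0.675,0,0,0,-0.3165,-1]]'
python3 h.py .6155 -.0868 .120 65
```

```text
tin 241 mean [ 0.6153 -0.085   0.0472] zmed 0.047 rect [617. -87.] [54.6 53.8] 0.0
wheel 434 mean [ 0.6159 -0.0869  0.0574] zmed 0.0573 rect [615.5 -86.9] [42.9 44.6] 45.7
stone 1956 mean [ 0.6529 -0.0868  0.0258] zmed 0.0257 rect [645.8 -87.6] [ 66.1 156.2] 82.7
time_s: 8.6
position: [0.6212, 0.0479, 0.1984]
tcp_rot: [[0.991, 0.135, -0.002], [0.135, -0.991, 0.0], [-0.002, -0.001, -1.0]]
force: [-0.3, 0.2, -0.3]
opening: 0.974
grasp_force: 0.0
time_s: 9.4
position: [0.6132, -0.0855, 0.199]
tcp_rot: [[0.421, 0.907, -0.001], [0.907, -0.421, 0.001], [0.001, -0.002, -1.0]]
force: [0.5, 0.9, 1.0]
opening: 0.998
grasp_force: 0.0
t 9.4 p [ 0.6132 -0.0855  0.199 ] th 65.09 z [-0.0014  0.0012 -1.    ] | shift [-0.0011  0.0139  0.3949] az 0.0005 norm mm 79 open 0.998 gf 0.0 F [0.5 0.9 1. ]
```

View pics/a2.png

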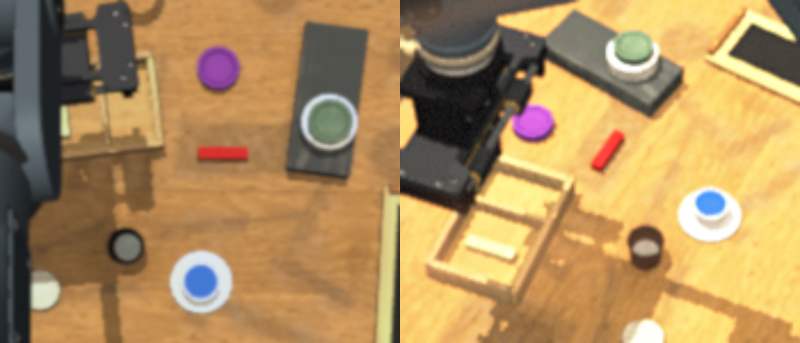

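The bar lies in the larger compartment, at (490,247) in the right half. Now I grasp the wheel.

```bash
python3 -m pendant '[[0,0.013,0.1,0,0,0,-0.5],[0,0.013,0.2,0,0,0,-0.4],[0,0.013,0.3,0,0,0,-0.4],[0,0.013,0.35,0,0,0,-0.4],[0,0.013,0.39,0,0,0,-0.4],[0,0.013,0.39,0,0,0,-0.4]]'
python3 h.py .6155 -.0868 .120 65
python3 -m pendant '[[0,0,0,0,0,0,1],[0,0,0,0,0,0,1],[0,0,0,0,0,0,1],[0,0,0,0,0,0,1],[0,0,0,0,0,0,1],[0,0,0,0,0,0,1]]'
python3 -m pendant '[[0,0,-0.03,0,0,0,1],[0,0,-0.1,0,0,0,1],[0,0,-0.25,0,0,0,1],[0,0,-0.4,0,0,0,1],[0,0,-0.4,0,0,0,1]]'
python3 h.py .4567 .0401 .18 65
```

```text
time_s: 10.0
position: [0.6152, -0.0879, 0.1208]
tcp_rot: [[0.423, 0.906, -0.002], [0.906, -0.423, 0.001], [-0.0, -0.002, -1.0]]
force: [-0.4, 0.4, 1.5]
opening: 0.706
grasp_force: 0.0
t 10.0 p [ 0.6152 -0.0879  0.1208] th 64.95 z [-1.8e-03  7.0e-04 -1.0e+00] | shift [ 0.0053 -0.001   0.0042] az -0.0003 norm mm 1 open 0.706 gf 0.0 F [-0.4  0.4  1.5]
time_s: 10.6
position: [0.616, -0.0886, 0.1227]
tcp_rot: [[0.423, 0.906, 0.001], [0.906, -0.423, -0.0], [0.0, 0.001, -1.0]]
force: [-0.9, 0.2, 5.0]
opening: 0.497
grasp_force: 30.0
time_s: 11.1
position: [0.6181, -0.0893, 0.207]
tcp_rot: [[0.423, 0.906, 0.009], [0.906, -0.423, -0.003], [0.001, 0.01, -1.0]]
force: [1.5, -0.6, -0.3]
opening: 0.5
grasp_force: 30.0
t 11.1 p [ 0.6181 -0.0893  0.207 ] th 64.97 z [ 0.0093 -0.003  -1.    ] | shift [ 0.2444 -1.0063  0.1254] az -0.0002 norm mm 209 open 0.5 gf 30.0 F [ 1.5 -0.6 -0.3]
```

```bash
python3 -m pendant '[[0.06,-0.2,0,0,0,0,1],[0.12,-0.4,0,0,0,0,1],[0.18,-0.6,0,0,0,0,1],[0.22,-0.8,0,0,0,0,1],[0.244,-0.98,0,0,0,0,1],[0.244,-1,0,0,0,0,1],[0.244,-1,0,0,0,0,1]]'
python3 h.py .4567 .0401 .105 65
python3 - <<'E'
from h import *
p,d=capture("top");P=cloud("top",d);q,e=capture("scene");E=cloud("scene",e)
reg(P,"tin",(355,185,405,235),.040,.053)
reg(P,"stone",(355,155,412,248),.020,.034)
o=np.hstack([cv2.resize(p[150:330,240:450],(400,343)),cv2.resize(q[185:315,270:422],(400,343))])
cv2.imwrite("pics/a3.png",o[...,::-1])
E
```

```text
time_s: 11.8
position: [0.454, 0.0409, 0.202]
tcp_rot: [[0.422, 0.907, -0.001], [0.907, -0.422, 0.0], [-0.0, -0.001, -1.0]]
force: [0.8, 0.1, -0.5]
opening: 0.495
grasp_force: 30.0
t 11.8 p [0.454  0.0409 0.202 ] th 65.04 z [-7.e-04  0.e+00 -1.e+00] | shift [0.002  0.0143 0.4848] az 0.0002 norm mm 97 open 0.495 gf 30.0 F [ 0.8  0.1 -0.5]
tin 676 mean [ 0.6167 -0.0868  0.047 ] zmed 0.0471 rect [617.1 -87.1] [55.4 53.9] 1.6
stone 1950 mean [ 0.6529 -0.0868  0.0258] zmed 0.0257 rect [645.5 -87.6] [ 66.2 155.8] 82.6
```

View pics/a3.png

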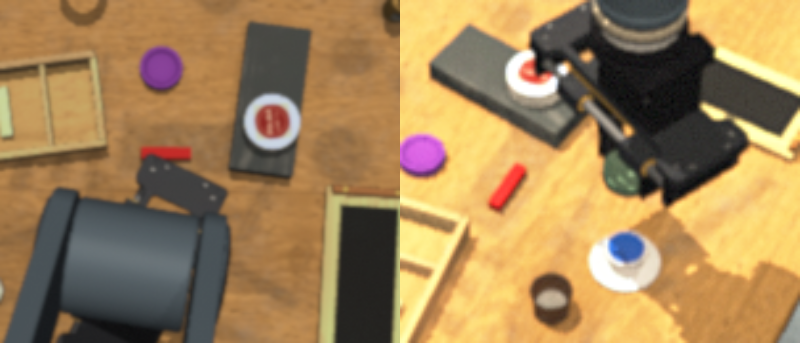

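The tin is undisturbed on the stone at (270,122), and the wheel is between the fingers at (625,178). I lower it over the stand.

```bash
python3 -m pendant '[[-0.004,0.012,0.12,0,0,0,1],[-0.004,0.012,0.25,0,0,0,1],[-0.004,0.012,0.38,0,0,0,1],[-0.004,0.012,0.45,0,0,0,1],[-0.004,0.012,0.485,0,0,0,1],[-0.004,0.012,0.485,0,0,0,1],[-0.004,0.012,0.485,0,0,0,1]]'
python3 h.py .4567 .0401 .100 65
python3 -m pendant '[[0,0,0.006,0,0,0,1],[0,0,0.012,0,0,0,1],[0,0,0.012,0,0,0,1]]'
python3 h.py .4567 .0401 .100 65
python3 - <<'E'
from h import *
q,e=capture("scene")
cv2.imwrite("pics/a4.png",cv2.resize(q[230:310,310:410],(800,600),interpolation=cv2.INTER_CUBIC)[...,::-1])
E
```

```text
time_s: 12.6
position: [0.4578, 0.0382, 0.1051]
tcp_rot: [[0.424, 0.906, 0.001], [0.906, -0.424, -0.0], [0.0, 0.001, -1.0]]
force: [-0.3, 0.4, -0.2]
opening: 0.498
grasp_force: 30.0
t 12.6 p [0.4578 0.0382 0.1051] th 64.93 z [ 1.3e-03 -2.0e-04 -1.0e+00] | shift [ 0.0064 -0.0091  0.0255] az -0.0004 norm mm 6 open 0.498 gf 30.0 F [-0.3  0.4 -0.2]
time_s: 12.9
position: [0.4571, 0.0386, 0.1029]
tcp_rot: [[0.423, 0.906, 0.001], [0.906, -0.423, -0.0], [0.0, 0.001, -1.0]]
force: [-0.5, 0.6, -0.4]
opening: 0.497
grasp_force: 30.0
t 12.9 p [0.4571 0.0386 0.1029] th 64.97 z [ 1.e-03 -2.e-04 -1.e+00] | shift [ 0.006  -0.0049  0.0144] az -0.0002 norm mm 3 open 0.497 gf 30.0 F [-0.5  0.6 -0.4]
```

View pics/a4.png

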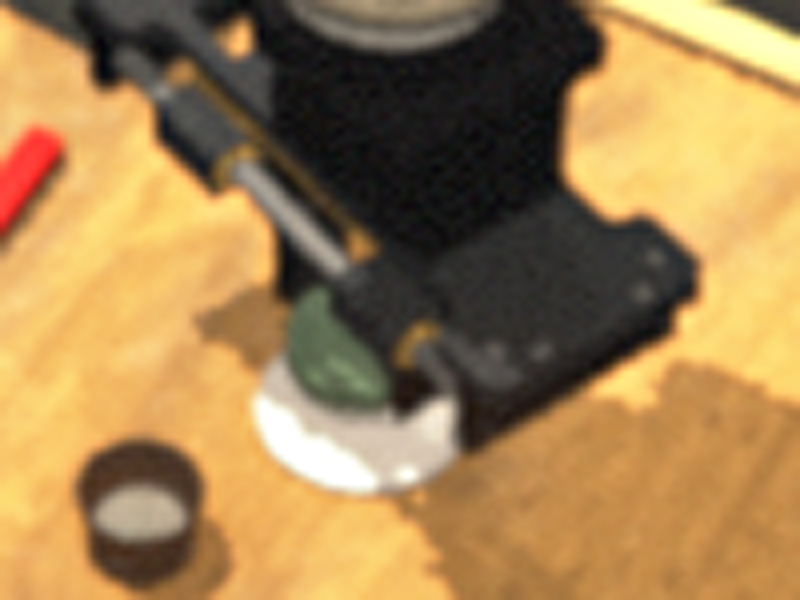

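The green wheel at (335,350) looks tilted in the grip. I'll measure the tilt from depth.

Run:
```python
from h import *
R=np.array(readout.read_state()["tcp_rot"]);t=np.array(readout.read_state()["position"])
for c in("scene","top"):
    q,e=capture(c);P=cloud(c,e)
    h=cv2.cvtColor(q,cv2.COLOR_RGB2HSV)
    near=np.linalg.norm(P[...,:2]-[.457,.040],axis=-1)<.035
    m=near&(h[...,0]>45)&(h[...,0]<95)&(h[...,1]>40)&(P[...,2]>.02)
    Q=(P[m]-t)@R*1000
    print(c,len(Q)); 
    if len(Q)<10: continue
    for r in Q[np.argsort(Q[:,0])][::max(1,len(Q)//45)]: print(r.round(0).astype(int).tolist(),end=" ")
    print()
    c0=Q.mean(0);u,s,v=np.linalg.svd(Q-c0);print("plane n",v[2].round(2),s.round(1),c0.round(1))
```

```text
scene 35
[-8, -34, -110] [3, -5, 71] [4, 17, 67] [5, 4, 68] [5, 15, 72] [6, -1, 66] [7, 5, 75] [7, 16, 68] [7, 8, 67] [7, 12, 63] [8, -3, 69] [8, -7, 69] [8, 15, 70] [8, 7, 69] [11, 4, 66] [12, 11, 66] [12, 10, 69] [12, 7, 65] [12, -13, 66] [12, 14, 64] [13, 13, 66] [13, 1, 69] [14, 12, 69] [16, -17, 63] [17, 7, 69] [18, 6, 63] [21, -2, 67] [22, -3, 69] [24, -11, -46] [25, -11, -57] [25, -12, -54] [25, -8, -61] [26, 2, -55] [26, -5, -66] [35, -5, -109] 
plane n [-0.89  0.45 -0.12] [351.2  54.   41.4] [13.4  1.4 36.2]
top 0
```

```bash
python3 -m pendant '[[0,0,0.006,0,0,0,1],[0,0,0.01,0,0,0,1],[0,0,0.01,0,0,0,1]]'
python3 -m pendant '[[0,0,0.004,0,0,0,1],[0,0,0.008,0,0,0,1],[0,0,0.008,0,0,0,1]]' | grep -E "pos|force"
python3 - <<'E'
from h import *
s=readout.read_state();R=np.array(s["tcp_rot"]);t=np.array(s["position"]);A=[]
for i in range(6):
    q,e=capture("scene");P=cloud("scene",e);A.append((P-t)@R*1000)
Q=np.nanmedian(A,0)
h=cv2.cvtColor(q,cv2.COLOR_RGB2HSV)
m=(h[...,0]>40)&(h[...,0]<100)&(h[...,1]>30)&(np.abs(Q[...,0])<30)&(np.abs(Q[...,1])<30)&(Q[...,2]>52)&(Q[...,2]<85)
Z=Q[m];print(len(Z),Z.min(0).round(),Z.max(0).round())
for r in Z[np.argsort(Z[:,0])]: print(r.round(0).astype(int).tolist(),end=" ")
X=np.c_[Z[:,:2],np.ones(len(Z))];print("\n",np.linalg.lstsq(X,Z[:,2],rcond=None)[0].round(3))
E
```

```text
time_s: 13.35
position: [0.4568, 0.0386, 0.1005]
tcp_rot: [[0.423, 0.906, 0.0], [0.906, -0.423, 0.0], [0.0, 0.0, -1.0]]
force: [-1.1, -0.3, 1.0]
opening: 0.494
grasp_force: 30.0
position: [0.4568, 0.0386, 0.1003]
force: [-1.1, -0.1, 17.0]
grasp_force: 30.1
96 [ -1. -21.  61.] [24. 20. 72.]
[-1, 20, 64] [0, 18, 65] [1, 17, 67] [2, 20, 65] [2, 20, 61] [2, 8, 72] [2, 4, 71] [2, 15, 68] [3, 10, 70] [3, 18, 66] [4, 13, 68] [4, 1, 70] [4, -7, 69] [5, 8, 69] [5, -11, 68] [5, 11, 69] [5, 4, 69] [5, -4, 68] [5, -4, 72] [6, 15, 65] [6, 18, 64] [7, 6, 70] [7, 13, 66] [7, 2, 69] [7, 9, 69] [7, -10, 68] [7, -2, 68] [7, 16, 65] [7, 12, 69] [8, -4, 70] [8, 19, 64] [8, -15, 69] [8, -11, 69] [8, 15, 66] [9, -8, 68] [9, 18, 66] [9, 3, 69] [9, 6, 68] [10, -2, 67] [10, 9, 67] [10, -6, 69] [10, 9, 70] [10, 1, 69] [11, -14, 68] [11, -11, 68] [11, 12, 65] [11, -3, 68] [11, 4, 68] [11, 16, 65] [12, 11, 67] [12, -8, 70] [12, 14, 66] [12, -13, 68] [12, -20, 64] [12, -2, 69] [13, 5, 68] [13, -6, 67] [13, 1, 67] [13, -21, 65] [14, 0, 70] [14, -4, 69] [14, 12, 66] [14, -19, 64] [14, 8, 65] [14, -12, 68] [14, 3, 69] [15, -20, 66] [15, -17, 65] [16, -9, 65] [16, 6, 66] [16, 1, 69] [16, -7, 68] [16, -3, 68] [17, 8, 64] [18, -16, 63] [18, 6, 65] [18, 2, 64] [19, -6, 70] [19, -14, 69] [19, -10, 65] [19, -3, 65] [19, 4, 66] [20, -7, 64] [20, -15, 64] [20, 0, 64] [20, -11, 67] [21, 2, 65] [22, -6, 64] [22, -10, 67] [22, -3, 63] [23, -7, 66] [23, -4, 65] [23, -4, 68] [23, -8, 68] [24, -1, 64] [24, -1, 68] 
 [-1.5900e-01 -6.7000e-02  6.8934e+01]
```

Contact came at TCP z 0.1003, exactly the level height, and the dish depth is symmetric, so the wheel is level. I release it.

```bash
python3 -m pendant '[[0,0,-0.006,0,0,0,1],[0,0,-0.006,0,0,0,0],[0,0,-0.006,0,0,0,-0.4],[0,0,-0.006,0,0,0,-0.4],[0,0,-0.006,0,0,0,-0.4],[0,0,-0.05,0,0,0,-0.4],[0,0,-0.2,0,0,0,-0.4],[0,0,-0.45,0,0,0,-0.4]]'
python3 -m pendant '[[0,0,-0.05,0,0,0,-0.4]]' >/dev/null
python3 h.py .617 -.087 .20 90
```

```text
time_s: 14.75
position: [0.4553, 0.0387, 0.188]
tcp_rot: [[0.423, 0.906, -0.007], [0.906, -0.423, 0.001], [-0.002, -0.007, -1.0]]
force: [0.9, -0.2, -0.3]
opening: 0.699
grasp_force: 0.0
t 14.85 p [0.4589 0.0384 0.203 ] th 64.98 z [ 0.0082 -0.0013 -1.    ] | shift [-0.2338  0.9816  0.0222] az -0.139 norm mm 202 open 0.698 gf 0.0 F [ 0.3 -0.4  0.1]
```

```bash
python3 -m pendant '[[-0.05,0.2,0,0,0,-0.04,-1],[-0.1,0.4,0,0,0,-0.08,-1],[-0.15,0.6,0,0,0,-0.12,-1],[-0.2,0.8,0,0,0,-0.139,-1],[-0.234,0.982,0.02,0,0,-0.139,-1],[-0.234,0.982,0.02,0,0,-0.139,-1],[-0.234,0.982,0.02,0,0,-0.139,-1]]'
python3 - <<'E'
from h import *
p,d=capture("top");P=cloud("top",d)
reg(P,"wheel",(294,275,336,320),.030,.045);reg(P,"stand",(290,275,340,320),.020,.045)
go(.617,-.087,.099,90)
cv2.imwrite("pics/a5.png",cv2.resize(p[255:335,260:360],(600,480),interpolation=cv2.INTER_CUBIC)[...,::-1])
E
```

```text
time_s: 15.55
position: [0.6145, -0.0872, 0.194]
tcp_rot: [[0.001, 1.0, -0.002], [1.0, -0.001, 0.001], [0.001, -0.002, -1.0]]
force: [-0.2, 0.1, 0.1]
opening: 0.995
grasp_force: 0.0
wheel 198 mean [0.466  0.0455 0.0345] zmed 0.0343 rect [467.1  46. ] [24.6 35.5] 64.2
stand 209 mean [0.4657 0.0455 0.0343] zmed 0.0341 rect [467.1  46.1] [25.3 34.6] 68.3
t 15.6 p [ 0.6137 -0.0865  0.1941] th 89.97 z [-0.0029  0.0012 -1.    ] | shift [-0.0033  0.0179  0.4753] az -0.0002 norm mm 95 open 1.0 gf 0.0 F [ 0.4 -0.1  0.5]
```

View pics/a5.png

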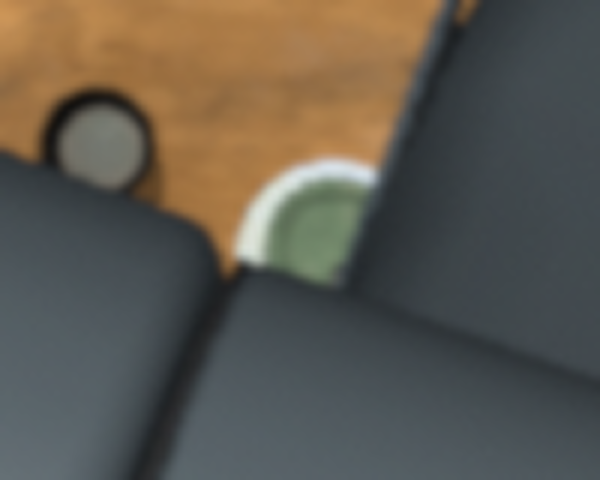

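The wheel is on the stand, dish up, partly hidden by the arm, and the loupe is untouched at (100,140) in the crop. Next the tin.

```bash
python3 -m pendant '[[-0.003,0.016,0.12,0,0,0,-1],[-0.003,0.016,0.25,0,0,0,-1],[-0.003,0.016,0.36,0,0,0,-1],[-0.003,0.016,0.43,0,0,0,-1],[-0.003,0.016,0.472,0,0,0,-1],[-0.003,0.016,0.472,0,0,0,-1]]' | grep -E "pos|force"
python3 h.py .617 -.087 .099 90
python3 -m pendant '[[0,0,0,0,0,0,1],[0,0,0,0,0,0,1],[0,0,0,0,0,0,1],[0,0,0,0,0,0,1],[0,0,0,0,0,0,1],[0,0,0,0,0,0,1]]'
python3 -m pendant '[[0,0,-0.03,0,0,0,1],[0,0,-0.1,0,0,0,1],[0,0,-0.25,0,0,0,1],[0,0,-0.4,0,0,0,1],[0,0,-0.4,0,0,0,1]]'
python3 h.py .4465 .2835 .18 90
```

```text
position: [0.6173, -0.0869, 0.0996]
force: [-0.8, -0.0, -1.3]
grasp_force: 0.0
t 16.2 p [ 0.6173 -0.0869  0.0996] th 90.01 z [-2.3e-03  8.0e-04 -1.0e+00] | shift [-0.0007 -0.0014  0.0032] az 0.0001 norm mm 1 open 0.999 gf 0.0 F [-0.8 -0.  -1.3]
time_s: 16.8
position: [0.6181, -0.0876, 0.1009]
tcp_rot: [[0.0, 1.0, -0.0], [1.0, -0.0, -0.0], [-0.0, -0.0, -1.0]]
force: [-1.2, 0.3, 2.5]
opening: 0.639
grasp_force: 30.0
time_s: 17.3
position: [0.6211, -0.0883, 0.1858]
tcp_rot: [[0.0, 1.0, 0.01], [1.0, -0.0, -0.003], [-0.003, 0.01, -1.0]]
force: [0.6, -0.4, -0.6]
opening: 0.639
grasp_force: 30.0
t 17.3 p [ 0.6211 -0.0883  0.1858] th 89.99 z [ 0.0101 -0.0032 -0.9999] | shift [ 1.8589 -0.8735  0.0143] az -0.0001 norm mm 411 open 0.639 gf 30.0 F [ 0.6 -0.4 -0.6]
```

```bash
python3 -m pendant '[[0.15,-0.07,0,0,0,0,1],[0.35,-0.16,0,0,0,0,1],[0.55,-0.26,0,0,0,0,1],[0.75,-0.35,0,0,0,0,1],[0.93,-0.435,0,0,0,0,1],[0.93,-0.435,0,0,0,0,1]]' | grep -E "pos|grasp"
python3 -m pendant '[[0.2,-0.1,0,0,0,0,1],[0.4,-0.2,0,0,0,0,1],[0.6,-0.28,0,0,0,0,1],[0.8,-0.37,0,0,0,0,1],[0.9,-0.42,0,0,0,0,1],[0.93,-0.435,0,0,0,0,1],[0.93,-0.435,0,0,0,0,1],[0.93,-0.435,0,0,0,0,1]]'| grep -E "pos|grasp"
python3 h.py .4465 .2835 .088 90
```

```text
position: [0.5271, 0.1025, 0.18]
grasp_force: 30.0
position: [0.4451, 0.2836, 0.1804]
grasp_force: 30.0
t 18.7 p [0.4451 0.2836 0.1804] th 89.94 z [ 5.e-04 -3.e-04 -1.e+00] | shift [-0.0006  0.0067  0.4622] az -0.0003 norm mm 92 open 0.637 gf 30.0 F [ 0.2 -0.4 -0.9]
```

```bash
python3 -m pendant '[[0,0.006,0.12,0,0,0,1],[0,0.006,0.25,0,0,0,1],[0,0.006,0.36,0,0,0,1],[0,0.006,0.45,0,0,0,1],[0,0.006,0.48,0,0,0,1],[0,0.006,0.48,0,0,0,1],[0,0.006,0.48,0,0,0,1]]' | grep -E "pos|force"
python3 -m pendant '[[0,0,0.005,0,0,0,1],[0,0,0.01,0,0,0,1],[0,0,0.01,0,0,0,1]]' | grep -E "pos|force"
python3 h.py .4465 .2835 .081 90
```

```text
position: [0.4464, 0.2841, 0.085]
force: [0.3, -1.2, -0.4]
grasp_force: 30.0
position: [0.4457, 0.2847, 0.083]
force: [1.1, 0.1, -1.2]
grasp_force: 30.0
t 19.7 p [0.4457 0.2847 0.083 ] th 90.0 z [ 9.e-04  3.e-04 -1.e+00] | shift [-0.0058  0.0042  0.0098] az -0.0 norm mm 2 open 0.638 gf 30.0 F [ 1.1  0.1 -1.2]
```

```bash
python3 -m pendant '[[0,0,0.005,0,0,0,1],[0,0,0.008,0,0,0,1],[0,0,0.008,0,0,0,1]]' | grep -E "pos|force"
python3 -m pendant '[[0,0,0,0,0,0,0],[0,0,0,0,0,0,-0.6],[0,0,0,0,0,0,-0.6],[0,0,0,0,0,0,-0.6],[0,0,-0.05,0,0,0,-0.6],[0,0,-0.2,0,0,0,-0.6],[0,0,-0.45,0,0,0,-0.6],[0,0,-0.6,0,0,0,-0.6]]'
python3 h.py .6456 -.0877 .20 172.7
python3 h.py .6456 -.0877 .20 -7.3
```

```text
position: [0.4455, 0.2846, 0.0809]
force: [-0.2, -0.5, -0.3]
grasp_force: 30.0
time_s: 20.8
position: [0.4461, 0.2848, 0.2041]
tcp_rot: [[0.0, 1.0, 0.003], [1.0, -0.0, 0.001], [0.001, 0.003, -1.0]]
force: [-0.0, 0.5, 0.2]
opening: 0.8
grasp_force: 0.0
t 20.8 p [0.4461 0.2848 0.2041] th 89.99 z [ 0.0032  0.0012 -1.    ] | shift [-1.8624  0.9976  0.0213] az -0.4595 norm mm 423 open 0.8 gf 0.0 F [-0.   0.5  0.2]
t 20.8 p [0.4461 0.2848 0.2041] th 89.99 z [ 0.0032  0.0012 -1.    ] | shift [-1.8624  0.9976  0.0213] az 0.5405 norm mm 423 open 0.8 gf 0.0 F [-0.   0.5  0.2]
```

```bash
python3 -m pendant '[[-0.15,0.08,0,0,0,0,-1],[-0.35,0.19,0,0,0,0,-1],[-0.55,0.3,0,0,0,0,-1],[-0.75,0.4,0,0,0,0,-1],[-0.93,0.5,0,0,0,0,-1],[-0.93,0.5,0,0,0,0,-1]]' | grep -E "pos"
python3 -m pendant '[[-0.2,0.1,0,0,0,-0.04,-1],[-0.4,0.2,0,0,0,-0.08,-1],[-0.6,0.3,0,0,0,-0.13,-1],[-0.8,0.4,0,0,0,-0.18,-1],[-0.93,0.498,0,0,0,-0.22,-1],[-0.93,0.498,0,0,0,-0.26,-1],[-0.93,0.498,0,0,0,-0.3,-1],[-0.93,0.498,0,0,0,-0.34,-1]]'| grep -E "pos"
python3 -m pendant '[[0,0,0,0,0,-0.04,-1],[0,0,0,0,0,-0.08,-1],[0,0,0,0,0,-0.12,-1],[0,0,0,0,0,-0.12,-1],[0,0,0,0,0,-0.12,-1]]'| grep -E "pos"
python3 - <<'E'
from h import *
p,d=capture("top");P=cloud("top",d)
reg(P,"tin",(160,270,222,335),.020,.035)
reg(P,"felt",(217,288,245,317),.008,.02)
q,e=capture("scene");cv2.imwrite("pics/a6.png",cv2.resize(q[230:410,210:420],(700,600))[...,::-1])
go(.6456,-.0877,.075,172.7)
E
```

```text
position: [0.549, 0.0941, 0.2019]
position: [0.6445, -0.0871, 0.2011]
position: [0.6447, -0.0868, 0.2012]
tin 0
felt 0
t 22.8 p [ 0.6448 -0.0871  0.2011] th 172.7 z [-1.e-04  1.e-04 -1.e+00] | shift [-0.0042 -0.0024  0.6303] az 0.0 norm mm 126 open 0.997 gf 0.0 F [ 0.4 -0.  -0.1]
```

View pics/a6.png

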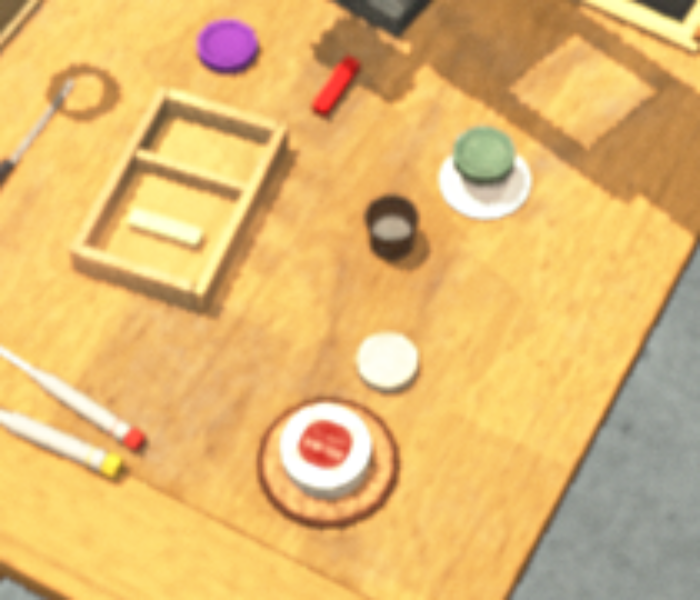

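Bar in the tray (165,230), wheel on the stand (485,155), tin on the mat (325,450), loupe and felt undisturbed. Now the stone.

```bash
python3 -m pendant '[[-0.004,-0.002,0.12,0,0,0,-1],[-0.004,-0.002,0.25,0,0,0,-1],[-0.004,-0.002,0.38,0,0,0,-1],[-0.004,-0.002,0.5,0,0,0,-1],[-0.004,-0.002,0.58,0,0,0,-1],[-0.004,-0.002,0.625,0,0,0,-1],[-0.004,-0.002,0.625,0,0,0,-1]]' | grep -E "pos|force"
python3 -m pendant '[[0,0,0,0,0,0,1],[0,0,0,0,0,0,1],[0,0,0,0,0,0,1],[0,0,0,0,0,0,1],[0,0,0,0,0,0,1],[0,0,0,0,0,0,1]]'
python3 -m pendant '[[0,0,-0.03,0,0,0,1],[0,0,-0.08,0,0,0,1],[0,0,-0.15,0,0,0,1],[0,0,-0.25,0,0,0,1],[0,0,-0.35,0,0,0,1],[0,0,-0.35,0,0,0,1]]'
python3 h.py .462 -.1852 .146 175.5
```

```text
position: [0.6452, -0.0878, 0.0748]
force: [-0.2, 1.5, 0.4]
grasp_force: 0.0
time_s: 24.1
position: [0.6463, -0.0877, 0.0769]
tcp_rot: [[-0.992, 0.126, 0.002], [0.126, 0.992, 0.0], [-0.002, 0.001, -1.0]]
force: [1.2, 2.2, 5.1]
opening: 0.754
grasp_force: 30.0
time_s: 24.7
position: [0.6477, -0.0888, 0.1494]
tcp_rot: [[-0.992, 0.125, 0.007], [0.125, 0.992, -0.002], [-0.007, -0.002, -1.0]]
force: [0.2, -0.5, -6.2]
opening: 0.755
grasp_force: 30.0
t 24.7 p [ 0.6477 -0.0888  0.1494] th 172.79 z [ 0.0068 -0.0024 -1.    ] | shift [ 0.8606 -0.5946  0.012 ] az -0.015 norm mm 209 open 0.755 gf 30.0 F [ 0.2 -0.5 -6.2]
```

```bash
python3 -m pendant '[[0.12,-0.08,0,0,0,0,1],[0.27,-0.18,0,0,0,0,1],[0.42,-0.29,0,0,0,-0.005,1],[0.57,-0.4,0,0,0,-0.01,1],[0.72,-0.5,0,0,0,-0.015,1],[0.82,-0.56,0,0,0,-0.015,1],[0.86,-0.594,0,0,0,-0.015,1],[0.86,-0.594,0,0,0,-0.015,1]]' | grep -E "pos|force"
python3 -m pendant '[[0,0,0,0,0,0,1],[0,0,0,0,0,0,1]]' | grep -E "pos|force"
python3 - <<'E'
from h import *
p,d=capture("top");q,e=capture("scene");P=cloud("scene",e)
go(.462,-.1852,.095,175.5)
cv2.imwrite("pics/a7.png",cv2.resize(q[150:290,330:480],(640,600))[...,::-1])
E
```

```text
position: [0.4595, -0.185, 0.1458]
force: [0.0, -0.5, -5.8]
grasp_force: 30.0
position: [0.4616, -0.1843, 0.1459]
force: [-0.4, 0.3, -5.6]
grasp_force: 30.0
t 25.8 p [ 0.4612 -0.184   0.1459] th 175.56 z [ 1.e-03 -5.e-04 -1.e+00] | shift [-0.004  -0.0056  0.2543] az 0.0004 norm mm 51 open 0.762 gf 30.0 F [ 0.2  0.2 -5.4]
```

View pics/a7.png

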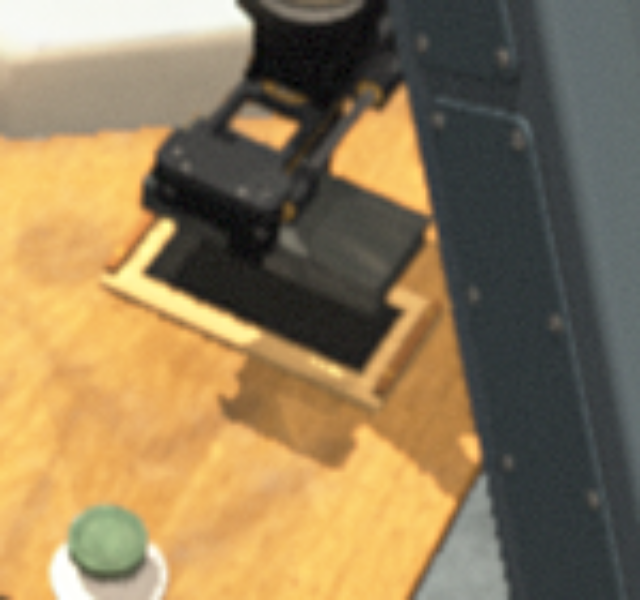

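The stone is held level over the board, between the cleats. I lower it gently to contact.

```bash
python3 -m pendant '[[-0.004,-0.005,0.06,0,0,0,1],[-0.004,-0.005,0.14,0,0,0,1],[-0.004,-0.005,0.2,0,0,0,1],[-0.004,-0.005,0.24,0,0,0,1],[-0.004,-0.005,0.26,0,0,0,1],[-0.004,-0.005,0.27,0,0,0,1],[-0.004,-0.005,0.27,0,0,0,1]]' | grep -E "pos|force"
python3 -m pendant '[[0,0,0.005,0,0,0,1],[0,0,0.01,0,0,0,1],[0,0,0.015,0,0,0,1],[0,0,0.015,0,0,0,1]]' | grep -E "pos|force"
python3 h.py .462 -.1852 .0865 175.5
```

```text
position: [0.461, -0.1854, 0.0917]
force: [-0.2, -0.5, -4.7]
grasp_force: 30.0
position: [0.4609, -0.1854, 0.0889]
force: [0.1, 0.4, -6.1]
grasp_force: 30.0
t 26.9 p [ 0.4609 -0.1854  0.0889] th 175.48 z [ 2.e-04 -1.e-04 -1.e+00] | shift [-0.0053  0.0013  0.0122] az -0.0001 norm mm 3 open 0.754 gf 30.0 F [ 0.1  0.4 -6.1]
```

```bash
python3 -m pendant '[[-0.004,0,0.005,0,0,0,1],[-0.004,0,0.01,0,0,0,1],[-0.004,0,0.01,0,0,0,1]]' | grep -E "pos|force"
python3 -m pendant '[[0,0,0.001,0,0,0,1],[0,0,0.002,0,0,0,1],[0,0,0.002,0,0,0,1]]' | grep -E "pos|force"
```

```text
position: [0.4619, -0.1855, 0.087]
force: [0.2, -0.4, -4.5]
grasp_force: 30.0
position: [0.4619, -0.1855, 0.0869]
force: [-0.4, 0.8, 2.5]
grasp_force: 30.0
```

Contact. I release, lift and move aside to check.

```bash
python3 -m pendant '[[0,0,0,0,0,0,0],[0,0,0,0,0,0,-1],[0,0,0,0,0,0,-1],[0,0,0,0,0,0,-1],[0,0,-0.05,0,0,0,-1],[0,0,-0.2,0,0,0,-1],[0,0,-0.45,0,0,0,-1],[0,0,-0.7,0,0,0,-1]]' | grep -E "pos|force"
python3 -m pendant '[[0,-0.2,-0.2,0,0,0,-1],[0,-0.4,-0.3,0,0,0,-1],[0.1,-0.7,-0.3,0,0,0,-1],[0.1,-1,-0.3,0,0,0,-1],[0.1,-1,-0.3,0,0,0,-1]]' | grep -E "pos|force"
python3 -m pendant '[[0,-0.2,0,0,0,0,-1],[0.1,-0.4,0,0,0,0,-1],[0.2,-0.5,0,0,0,0,-1],[0.2,-0.5,0,0,0,0,-1],[0.2,-0.5,0,0,0,0,-1]]' | grep -E "pos|force"
python3 - <<'E'
from h import *
p,d=capture("top");P=cloud("top",d)
reg(P,"stone",(400,240,465,355),.029,.045)
reg(P,"cleat+",(400,240,465,355),.015,.026)
reg(P,"wheel",(294,275,336,320),.030,.045);reg(P,"loupe",(262,265,290,293),.02,.05)
reg(P,"tin",(160,270,222,335),.020,.035);reg(P,"felt",(217,288,245,317),.008,.02)
reg(P,"bar",(222,180,262,232),.010,.019)
cv2.imwrite("pics/a8.png",p[...,::-1])
E
```

```text
position: [0.461, -0.185, 0.2279]
force: [1.0, -1.0, 0.3]
grasp_force: 0.0
position: [0.4251, -0.3873, 0.2879]
force: [-0.3, -0.1, -0.0]
grasp_force: 0.0
position: [0.3777, -0.4796, 0.2867]
force: [0.1, -0.2, -0.0]
grasp_force: 0.0
stone 2867 mean [ 0.4603 -0.1858  0.0358] zmed 0.0358 rect [ 461.  -186.3] [ 66.9 155.1] 85.2
cleat+ 397 mean [ 0.4604 -0.1799  0.0189] zmed 0.0188 rect [ 461.8 -185.6] [ 83.7 188.8] 85.3
wheel 421 mean [0.459  0.0389 0.0349] zmed 0.0347 rect [459.2  39. ] [41.9 41.9] 0.7
loupe 102 mean [0.4933 0.1172 0.0278] zmed 0.0287 rect [491.  115.3] [36.9 36.3] 45.9
tin 685 mean [0.4466 0.2839 0.0265] zmed 0.0266 rect [446.9 284. ] [53.5 55.5] 0.9
felt 315 mean [0.4464 0.2035 0.0116] zmed 0.0116 rect [446.2 204.1] [38.8 38.9] 2.3
bar 206 mean [0.6355 0.1881 0.015 ] zmed 0.0152 rect [628.8 188.4] [93.2 76.7] 4.2
```

View pics/a8.png

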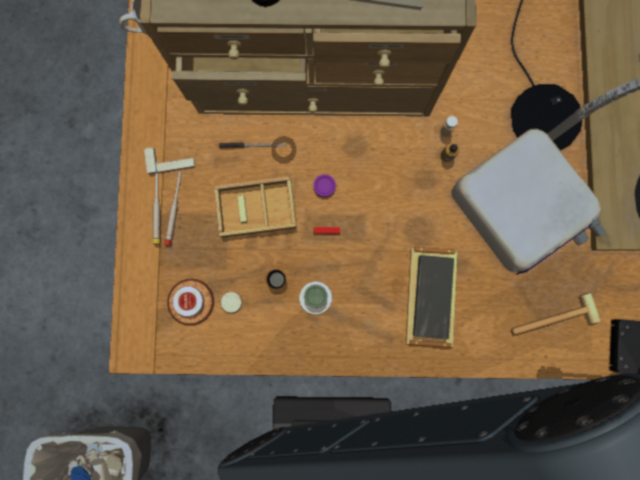

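All four are in place: stone within 2 mm of the board's middle (433,297), wheel about 3 mm off the stand's middle (316,296), tin centred on the mat (188,301), bar in the larger compartment (241,208). Loupe and felt have not moved. I hand in.

```bash
python3 -c "
from rig import bot;print(bot.hand_in())"
```

```text
the job is handed in; nothing more can be done
None
```

The job is handed in, with no verdict returned: my last measurement showed bar, wheel, tin and stone all in place within tolerance, the loupe and felt wheel where they were, and about 30 s of the 109 s used.

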